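Load the bisque row onto the kiln shelf in reverse

TASK

The four unmarked bisque pieces stand in a row on the wooden ware board, and only their place in the row tells which glaze test they are. Move all four to the kiln shelf in reverse order - the piece at the left end of the board (the robot's left) goes to the right end of the shelf, and so on through the row - each standing upright and centred on its own white setter disc. They are brittle: set every piece down gently, never drop one or tip one over.

Things in the scene. Friction and masses are not known exactly. Their poses are not given: they have to be found in the camera images.
- cup: Straight round terracotta tumbler, open at the top, 52 mm in diameter, 70 mm high, wall 4 mm. Origin: centre of its foot (underside), z up. Bisque clay, 0.09 to 0.23 kg
- bottle: Round terracotta bottle: straight belly 54 mm in diameter from 6 to 48 mm height, then a shoulder and a narrow neck (22 to 28 mm), 80 mm high in all. Origin: centre of its foot (underside), z up. Bisque clay, 0.09 to 0.23 kg
- jar: Squat round terracotta jar with its lid made fast: straight body 62 mm in diameter from 4 to 38 mm height, lid rim 66 mm in diameter at 41 to 45 mm, small knob on top, 63 mm high in all. Origin: centre of its foot (underside), z up. Bisque clay, 0.09 to 0.23 kg
- planter: Square terracotta planter, open at the top, 48 x 48 mm, 52 mm high, wall 5 mm. Its x and y axes are square to its sides. Origin: centre of its foot (underside), z up. Bisque clay, 0.09 to 0.23 kg
- tile_cup: White square plaster tile on which the cup stands at the start; identical to the other three tiles, fixed to the ware board, 62 x 62 x 10 mm. Origin: centre of its underside, its top 10 mm above that. It never moves, so it still marks where this piece stood in the row
- tile_bottle: White square plaster tile on which the bottle stands at the start; identical to the other three tiles, fixed to the ware board, 62 x 62 x 10 mm. Origin: centre of its underside, its top 10 mm above that. It never moves, so it still marks where this piece stood in the row
- tile_jar: White square plaster tile on which the jar stands at the start; identical to the other three tiles, fixed to the ware board, 62 x 62 x 10 mm. Origin: centre of its underside, its top 10 mm above that. It never moves, so it still marks where this piece stood in the row
- tile_planter: White square plaster tile on which the planter stands at the start; identical to the other three tiles, fixed to the ware board, 62 x 62 x 10 mm. Origin: centre of its underside, its top 10 mm above that. It never moves, so it still marks where this piece stood in the row
- ware_board: Wooden plank, fixed, 120 x 380 x 20 mm. Origin: centre of its underside, on the table; its y runs along the row to the robot's left (turned at most 0.25 rad). The four tiles lie on it at x = 0, y = -112.5, -37.5, 37.5, 112.5 mm, tops (where the pieces stand) at z = 30 mm. A flat wooden rib lies at y = 167. It stands left or right of the kiln shelf
- kiln_shelf: Sand-coloured slab on short props, fixed, 120 x 380 mm, top at z = 40 mm. Origin: under its centre, on the table; its y runs along its length to the robot's left (turned at most 0.25 rad). Four white setter discs, 64 mm across, lie on it at x = 0, y = -112.5, -37.5, 37.5, 112.5 mm, tops at z = 44 mm. A pack of small cones, 35 mm high, stands at y = -168

How it is judged:
By the outcome, as a careful person would: the job done as asked, in the order asked, and still so for the second after the job is handed in, with the robot touching nothing.
It also fails if it takes over 99 s, if anything falls off the work surface, if the arm or the gripper's body presses on something with over 40 N, if the wrist force passes 120 N, or if a joint passes its speed limit or range.

ROBOT

A 6-joint arm with a two-finger parallel gripper is mounted at the origin on the work surface. World frame = base frame: x ahead of the robot, y to its left, z up, the work surface at z = 0. Lengths are in mm, angles in rad, forces in N, time in s.
With the tool pointing down it reaches from about 400 to 925 mm from the base axis. Payload 12.5 kg.
Tool frame: the origin (TCP) lies between the finger pads; the fingertips stand 19 mm ahead of it and the grasp point (between the pads) is the TCP (env.nose_length is the distance from the TCP to the fingertips, in mm); z points along the fingers, y is the line along which they close (so a half turn about z gives the same grasp; the last joint's range is limited). The gripper opens to 95 mm and grips with 3 to 60 N. Pads are 20 mm wide; open, the fingers measure 119 mm over their backs; the gripper's body (75 mm by 180 mm) begins 59 mm behind the grasp point.
Start: joints at [1.205, 0.491, 1.559, -0, 1.092, -0.106], TCP at [160.536, 604.047, 233.661] pointing down, gripper open.
Joint ranges: [-3.1, 3.1], [-0.84, 2.19], [0.05, 2.79], [-1.13, 4.28], [0.06, 2.93], [-2.69, 2.69]. Speed limits (rad/s): [2.22, 2.22, 2.79, 3.14, 3.14, 3.14].

INTERFACE

Orientations are given as [roll, pitch, yaw] about the fixed x, y, z axes, in that order (R = Rz(yaw) Ry(pitch) Rx(roll)).
In Python, from cell import env gives the robot as it stands. The module is installed in compiled form; this text tells all that it offers.
- The arm moves only by the tool drive_tool, never from a script. Its argument "rows" is a list that holds one entry, the list of rows, each a list of 7 numbers: the shift along the tool's x, y, z scaled (see below), then the turn, a rotation vector about the tool's x, y, z scaled (see below), then the opening, from 0 (shut) to 1 (fully open). In form: [[[tx, ty, tz, ax, ay, az, jaw], ...]]. A call has 1 to 5 rows; each row shifts and turns the commanded pose from where the row before left it, along the tool's axes as they then stand; what a row does not reach is not made up. The controller multiplies each number of a shift by 250 mm and each number of a turn by 180 degrees. A row lasts 1/8 s, in which the tool goes at most 62.5 mm and 10.7 degrees, less where a joint would pass 70% of its speed; a pose out of reach is approached as far as the arm can. A call with a number of a shift or a turn outside -1 to 1 is refused whole. A call with a gripper value outside its range is refused whole. The fingers move at their own pace and stop on an object; the grip force is fixed at half the most. Time passes only in rows, so rows that do not move let the fingers close. It gives the time, the measured TCP pose, the force, the opening and the grip force at its end, in the units of the state.
- env.state(): the state, without advancing time (a new reading comes with each control period).
- env.read_camera(name): name is "side" or "top" or "wrist"; returns a dict with "color" (420x560x3 uint8, blue, green, red), "camera_matrix" (3x3 intrinsics, pixels), "k1" (the pictures are not rectified: a ray, as slopes to the right and down, at radius r is drawn at 1 + k1 r^2 times it, then the intrinsics apply), "pose" (4x4, takes a point from camera to world coordinates). Camera axes: x right, y up, looking along -z (the intrinsics and any distortion apply to the point x, -y, -z); pixel columns grow to the right and rows downward; lengths in mm; the calibration is good to about 2 mm. A picture is of the moment at which its call begins. There is no depth.
- env.job_done(): hands the job in; it is judged then, once.
Trained networks look in a picture, given as the dict that the camera call returned (one of the last four; its "shot" number tells which), for a name from the list of things; names that differ only in an ending like _2 or _b are one class to them, and where a whole thing is asked for, a point or a joint stands for the part that bears it (a point fixed in the world has none). Each returns a list of dicts, best first, with "score" (0 to 1); they miss things now and then, are a little off and sometimes report something else, mostly with a low value. They report only what shows in the picture. A call takes as long as a camera call.
- env.search_frame(name, picture): "at" ([x, y, z] in mm, in the coordinates of the camera as it stood for that picture, good to about 4 mm: the middle of the surface that is visible of it).
- env.place_of(name, picture): "at" ([x, y, z] in mm, in the coordinates of the camera as it stood for that picture, good to about 4 mm: a listed point, or the origin of a listed thing).
The state is a dict: "t": time; "joints": joint angles; "qvel": joint speeds; "tau": joint torques, N m; "eef_pos": TCP position; "tcp_rot": TCP orientation; "ft_force": force on the tool from outside, world axes, zero at the start; "moment": the same for the moment, N m; "opening": opening from 0.0 (shut) to 1.0 (fully open); "grip_force": force on a finger pad.
Only numpy, scipy, OpenCV 4.12 (cv2) and the standard library are available. Lean on these libraries where they do the work, as an engineer would, in place of code of your own. Each camera call takes 0.05 s, during which the arm holds its last target. There are 200 camera calls.

## Working session

There is one attempt and no reset: what is moved stays moved. The work goes in short steps, Python scripts to look and compute and a tool call to move; the robot and the scene stay as the last step left them, time stands still between calls to the robot, and variables do not carry over. Pictures are saved under pics/ and viewed, at most 14 in all, crops included, and the job is handed in when it is done.

Besides the shell and the picture viewer there is one more tool, called by a JSON object that holds its "op" and its "data", one argument or row to a line. drive_tool: Moves the arm, as the interface text tells. Its arguments: {"type":"object","properties":{"rows":{"type":"array","items":{"type":"array","items":{"type":"array","items":{"type":"number","minimum":-1,"maximum":1}}}}},"required":["rows"]}

```bash
mkdir -p pics; cat > h.py <<'E'
from cell import env
import numpy as np, cv2
from scipy.spatial.transform import Rotation as R
def w(p,at): return (p["pose"]@np.append(at,1))[:3]
def ray(p,uv):
    K=np.array(p["camera_matrix"]);s=np.array([(uv[0]-K[0,2])/K[0,0],(uv[1]-K[1,2])/K[1,1]]);u=s.copy()
    for _ in range(20): u=s/(1+p["k1"]*(u@u))
    d=p["pose"][:3,:3]@np.array([u[0],-u[1],-1]);return p["pose"][:3,3],d
def onz(p,uv,z):
    o,d=ray(p,uv);return o+d*(z-o[2])/d[2]
def proj(p,X):
    c=np.linalg.inv(p["pose"])@np.append(X,1);s=np.array([c[0],-c[1]])/-c[2];s=s*(1+p["k1"]*(s@s));K=np.array(p["camera_matrix"])
    return np.array([K[0,0]*s[0]+K[0,2],K[1,1]*s[1]+K[1,2]])
E
python3 - <<'E'
from h import *
np.set_printoptions(precision=1,suppress=True)
s=env.state();print(s)
for c in ["top","side"]:
    p=env.read_camera(c);cv2.imwrite(f"pics/{c}1.png",p["color"])
    print(c,p["pose"],p["camera_matrix"],p["k1"])
    for n in ["cup","bottle","jar","planter","tile_cup","ware_board","kiln_shelf"]:
        print(n,[(w(p,d["at"]),round(d["score"],2)) for d in env.place_of(n,p)][:5])
E
```

```text
{'t': 0.0, 'joints': array([ 1.2,  0.5,  1.6, -0. ,  1.1, -0.1]), 'qvel': array([-0.,  0.,  0., -0.,  0.,  0.]), 'tau': array([ -0. , -61.3, -25.8,   0.1,   0. ,  -0. ]), 'eef_pos': array([160.5, 603.8, 233.1]), 'tcp_rot': array([-3.1, -0. ,  2.9]), 'ft_force': array([-0.7, -0. ,  0.2]), 'moment': array([ 0. ,  0.1, -0. ]), 'grip_force': 0.0, 'opening': 1.0034428815114351}
top [[  -0.     1.    -0.1  410.5]
 [  -1.    -0.    -0.    -5.9]
 [  -0.     0.1    1.  1052.1]
 [   0.     0.     0.     1. ]] [[466.8   0.  277.9]
 [  0.  466.8 207.5]
 [  0.    0.    1. ]] -0.004631130836178184
cup [(array([554.6, 342.6,  28.4]), 0.9)]
bottle [(array([546.4, 182.2,  32.8]), 0.67)]
jar []
planter [(array([550.8, 111.8,  32. ]), 0.97)]
tile_cup [(array([554.5, 332.9,  17.6]), 0.73)]
ware_board [(array([553.8, 225.7,   2.3]), 0.87)]
kiln_shelf [(array([ 511.1, -226.6,   -4.2]), 0.94)]
side [[ -0.9   0.3  -0.2 310.4]
 [ -0.4  -0.7   0.6 601.5]
 [  0.    0.7   0.7 716.2]
 [  0.    0.    0.    1. ]] [[417.5   0.  285.8]
 [  0.  417.5 208.8]
 [  0.    0.    1. ]] -0.0017151194646473859
cup [(array([556.2, 343.1,  25.1]), 0.79), (array([552.7, 335.5,  20.7]), 0.23)]
bottle [(array([553.7, 177.8,  34.7]), 0.88)]
jar [(array([550.6, 264.9,  29.3]), 0.61)]
planter [(array([551.3, 115.7,  29.7]), 0.88)]
tile_cup [(array([553.5, 334. ,  16.9]), 0.97)]
ware_board [(array([547.1, 227.4,  -2. ]), 0.79)]
kiln_shelf [(array([ 510.9, -231.6,    1. ]), 0.94)]
```

View pics/top1.png

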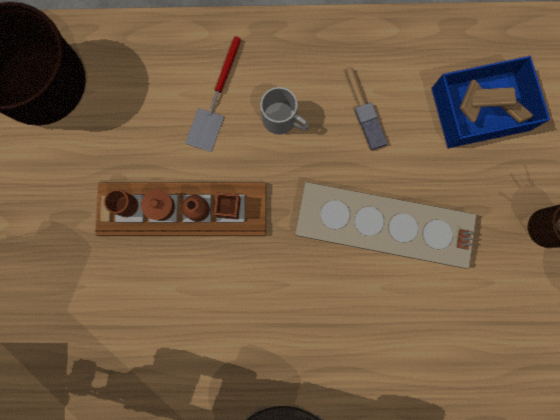

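View pics/side1.png

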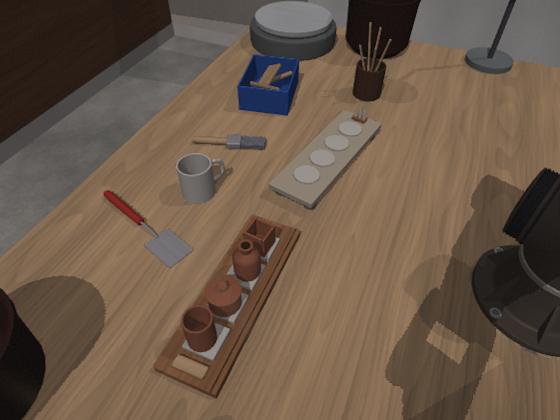

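The top view shows the row left to right as cup (118,203), jar (157,205), bottle (195,207) and planter (228,206). The four discs run from (335,214) to (438,234), with the cones at the right end (464,239). I'll measure the discs and tiles precisely next.

```bash
python3 - <<'E'
from h import *
np.set_printoptions(precision=1,suppress=True)
for c,roi in [("top",(290,180,480,270)),("side",(270,110,390,210))]:
    p=env.read_camera(c);I=p["color"].astype(int)
    m=((I.min(2)>110)&(I.max(2)-I.min(2)<28)).astype(np.uint8)
    x0,y0,x1,y1=roi;M=np.zeros_like(m);M[y0:y1,x0:x1]=m[y0:y1,x0:x1]
    n,l,st,ce=cv2.connectedComponentsWithStats(M)
    P=[]
    for i in range(1,n):
        if st[i,4]>60:
            cn=np.argwhere(l==i)[:,::-1]
            q=np.array([onz(p,u,44.)[:2] for u in cn]); 
            hull=cv2.minEnclosingCircle(q.astype(np.float32))
            mm=cv2.moments(cv2.convexHull(cn.astype(np.int32)));cc=(mm['m10']/mm['m00'],mm['m01']/mm['m00'])
            print(c,st[i],"centroid",onz(p,cc,44),"circ",hull);P.append(onz(p,cc,44)[:2])
    P=np.array(P)
    if len(P)==4:
        P=P[P[:,1].argsort()];a=(P[3]-P[0]);print("mean",P.mean(0),"len",np.hypot(*a),"yaw",np.arctan2(-a[0],a[1]))
    # wooden board via edges: planter etc from networks, repeated
    for n_ in ["tile_cup","tile_jar","tile_bottle","tile_planter"]:
        print(n_,[(w(p,d["at"]),round(d["score"],2)) for d in env.search_frame(n_,p)][:4])
    M=np.zeros_like(m);r=(90,175,275,245) if c=="top" else (155,210,305,390)
    crop=p["color"][r[1]:r[3],r[0]:r[2]]
    cv2.imwrite(f"pics/{c}2.png",cv2.resize(crop,None,fx=4 if c=="top" else 3,fy=4 if c=="top" else 3,interpolation=cv2.INTER_CUBIC))
E
```

```text
top [ 296  187   57   54 1367] centroid [531.  -99.1  44. ] circ ((531.2503662109375, -96.09756469726562), 74.04607391357422)
top [ 351  195  119   71 2952] centroid [ 496.3 -280.2   44. ] circ ((476.23822021484375, -277.5169677734375), 135.35667419433594)
top [444 210  31  14 154] centroid [ 520.8 -387.5   44. ] circ ((517.4226684570312, -387.5055847167969), 32.69949722290039)
top [404 246  20  11  67] centroid [ 450.3 -285.5   44. ] circ ((454.21038818359375, -286.06536865234375), 20.419755935668945)
mean [ 499.6 -263.1] len 288.5379196219837 yaw -0.03549215182266819
tile_cup [(array([532.2, 317. ,  28.1]), 0.81), (array([ 510.3, -225.3,   38.2]), 0.72)]
tile_jar [(array([557.1, 345.4,  66.4]), 0.64), (array([531.8, 240.6,  25.7]), 0.5), (array([551.7, 261.3,  78.6]), 0.2)]
tile_bottle [(array([553.5, 162.7,  29.5]), 0.75)]
tile_planter [(array([534.7,  91.9,  30.1]), 0.67), (array([537.6, 179. ,  87.2]), 0.61)]
side [ 270  111  110   93 3744] centroid [ 511.  -196.1   44. ] circ ((504.13641357421875, -220.23324584960938), 192.62608337402344)
tile_cup [(array([533.1, 343.2,  30.9]), 0.91)]
tile_jar [(array([529.5, 277.5,  34.8]), 0.6)]
tile_bottle [(array([528.6, 201.3,  31.5]), 0.53)]
tile_planter [(array([524.6, 120.7,  33.5]), 0.56)]
```

View pics/top2.png

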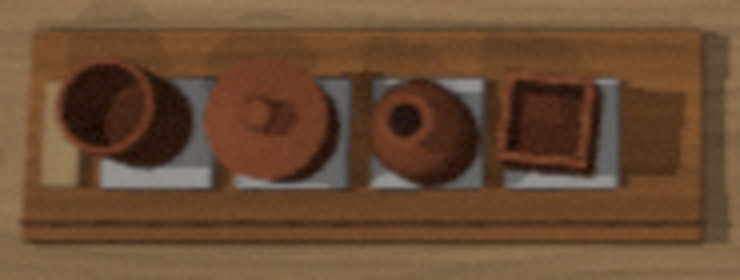

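Crop of the board: the tile front corners lie at row about 187, at columns 102–213, 235–348, 370–483 and 504–618. The planter is turned by roughly −0.1 rad.

```bash
python3 - <<'E'
from h import *
np.set_printoptions(precision=1,suppress=True)
for c,roi in [("top",(290,180,480,270)),("side",(270,110,390,210))]:
    p=env.read_camera(c);I=p["color"].astype(int)
    x0,y0,x1,y1=roi;g=I.min(2)
    for th in (140,150,160):
      M=np.zeros(g.shape,np.uint8);M[y0:y1,x0:x1]=(g>th)[y0:y1,x0:x1]
      n,l,st,ce=cv2.connectedComponentsWithStats(M);P=np.array([onz(p,ce[i],44.)[:2] for i in range(1,n) if st[i,4]>150])
      if len(P)==4:
        P=P[P[:,1].argsort()];a=(P[3]-P[0]);print(c,th,st[1:,4],P,"mean",P.mean(0),"len",np.hypot(*a),"yaw",np.arctan2(-a[0],a[1]))
    if c=="top":
      f=lambda u,v,z:onz(p,(u/4+90-.4,v/4+175-.4),z)
      for a,b in [(102,213),(235,348),(370,483),(504,618)]: print((f(a,187,30)+f(b,187,30))/2+[31,0,0])
      print("corners",f(38,30,20),f(702,30,20),f(22,242,0),f(702,242,0))
      print("planter rim",[f(u,v,82) for u,v in [(506,70),(601,80),(589,172),(497,160)]])
      for nm,u,v,z in [("cup rim",106,107,100),("jar rim",266,121,73),("bottle",405,118,110),("knob",262,113,93)]: print(nm,f(u,v,z))
      for nm in ["cup","bottle","jar","planter"]:print(nm,[(w(p,d["at"]),round(d["score"],2)) for d in env.place_of(nm,p)][:2])
E
```

```text
top 140 [594 593 596 601] [[ 485.1 -339.3]
 [ 500.3 -265.7]
 [ 515.1 -192.3]
 [ 530.4 -118.8]] mean [ 507.7 -229. ] len 225.10277743734915 yaw -0.2023280804126195
[552.4 333.8  30. ]
[551.5 259.5  30. ]
[550.7 184.8  30. ]
[549.8 110.6  30. ]
corners [612.4 407.8  20. ] [607.7  32.6  20. ] [494.2 419.9   0. ] [489.9  34.2   0. ]
planter rim [array([575.7, 133.9,  82. ]), array([569.7,  83.7,  82. ]), array([521.,  90.,  82.]), array([527.9, 138.3,  82. ])]
cup rim [555.7 338.6 100. ]
jar rim [551.3 262.7  73. ]
bottle [546.7 181.3 110. ]
knob [552.7 259.4  93. ]
cup [(array([555.6, 341.2,  29.5]), 0.72)]
bottle [(array([544.3, 183.6,  31.4]), 0.92)]
jar [(array([552.3, 263.2,  27.2]), 0.81)]
planter [(array([551.6, 113. ,  30.7]), 0.91)]
```

View pics/side2.png

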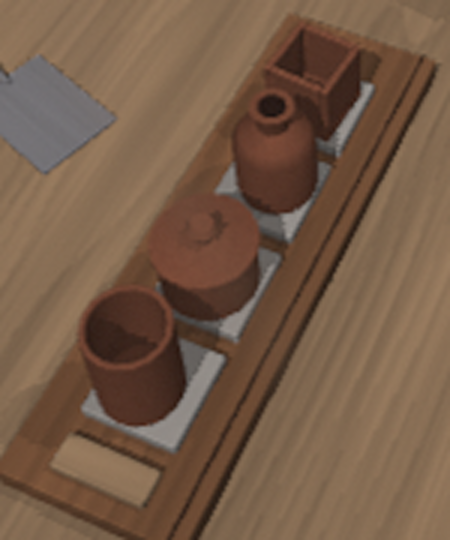

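The discs come out cleanly, with shelf yaw −0.202. I'll move over the cup next.

```bash
cat > plan.py <<'E'
import sys
from h import *
# plan.py x y z yaw n : n equal rows, simulated with rounding
def plan(t,yaw,n,s=None):
    s=env.state();p=np.array(s["eef_pos"]);r=R.from_euler("xyz",s["tcp_rot"]);p0=p.copy();r0=r
    rt=R.from_euler("xyz",[np.pi,0,yaw]);full=(r0.inv()*rt).as_rotvec();t=np.array(t)
    for i in range(1,n+1):
        tgt=p0+(t-p0)*i/n;rtgt=r0*R.from_rotvec(full*i/n)
        d=np.round(r.inv().apply(tgt-p)/250,3);a=np.round((r.inv()*rtgt).as_rotvec()/np.pi,4)
        print(*d,*a);p=p+r.apply(d*250);r=r*R.from_rotvec(a*np.pi)
    print("end",p,s["eef_pos"],s["tcp_rot"],s["t"])
if __name__=="__main__":
    np.set_printoptions(precision=2,suppress=True)
    v=[float(x) for x in sys.argv[1:]];plan(v[:3],v[3],int(v[4]))
E
python3 plan.py 556 340 190 1.56 10
```

```text
-0.18 -0.061 0.017 0.0 -0.0 0.0421
-0.187 -0.038 0.018 0.0 -0.0 0.042
-0.189 -0.012 0.017 0.0 -0.0 0.0421
-0.19 0.013 0.018 0.0 -0.0 0.0421
-0.187 0.038 0.017 0.0 -0.0 0.0421
-0.179 0.062 0.018 0.0 -0.0 0.042
-0.171 0.085 0.017 0.0 -0.0 0.0421
-0.157 0.107 0.018 0.0 -0.0 0.0421
-0.142 0.126 0.017 0.0 -0.0 0.0421
-0.124 0.145 0.018 0.0 -0.0 0.042
end [556.12 339.99 189.89] [160.52 604.04 233.65] [ 3.14 -0.    2.88] 1.6
```

{"op": "drive_tool", "data": {
  "rows": [
    [[-0.18,-0.061,0.017,0,0,0.042,1],[-0.187,-0.038,0.018,0,0,0.042,1],[-0.189,-0.012,0.017,0,0,0.042,1],[-0.19,0.013,0.018,0,0,0.042,1],[-0.187,0.038,0.017,0,0,0.042,1]]
  ]
}}

```text
t: 2.22
eef_pos: [359.7, 471.2, 211.9]
tcp_rot: [3.141, -0.0, 2.218]
ft_force: [0.1, 0.4, -0.2]
opening: 1.0
grip_force: 0.0
```

{"op": "drive_tool", "data": {
  "rows": [
    [[-0.179,0.062,0.018,0,0,0.042,1],[-0.171,0.085,0.017,0,0,0.042,1],[-0.157,0.107,0.018,0,0,0.042,1],[-0.142,0.126,0.017,0,0,0.042,1],[-0.124,0.145,0.018,0,0,0.042,1]]
  ]
}}

```text
t: 2.85
eef_pos: [557.7, 339.4, 189.9]
tcp_rot: [3.141, -0.0, 1.558]
ft_force: [0.2, 0.4, 0.2]
opening: 0.999
grip_force: 0.0
```

```bash
python3 - <<'E'
from h import *
np.set_printoptions(precision=2,suppress=True)
s=env.state();print(s["t"],s["eef_pos"],s["tcp_rot"])
p=env.read_camera("wrist");cv2.imwrite("pics/wr1.png",p["color"]);print(p["pose"],p["camera_matrix"],p["k1"])
for n in ["cup","jar","bottle","planter"]: print(n,[(w(p,d["at"]),round(d["score"],2)) for d in env.place_of(n,p)][:2])
E
```

```text
2.85 [557.7  339.41 189.85] [ 3.14 -0.    1.56]
[[  1.     0.01   0.   559.13]
 [ -0.01   0.96   0.26 413.06]
 [  0.    -0.26   0.96 340.34]
 [  0.     0.     0.     1.  ]] [[295.07   0.   279.17]
 [  0.   295.07 208.7 ]
 [  0.     0.     1.  ]] -0.004737618424272119
cup [(array([559.21, 338.51,  27.74]), 0.93)]
jar [(array([552.62, 267.5 ,  28.59]), 0.65)]
bottle [(array([548.02, 179.1 ,  30.75]), 0.61)]
planter []
```

View pics/wr1.png

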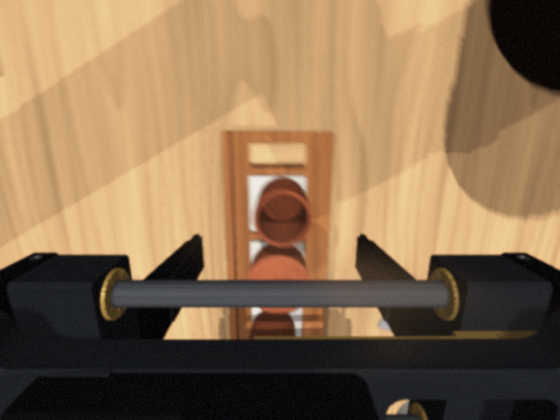

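The cup outline spans columns 257–311 and rows 178–247, with the open rim lower down. I'll measure it by segmentation.

```bash
cat > seg.py <<'E'
from h import *
from scipy.optimize import least_squares
# outline fit: centre (x,y) so that projected silhouette (hull of stacked circles/squares) matches the terracotta mask
PR={"cup":[(26,0),(26,70)],"bottle":[(25,0),(27,6),(27,48),(14,68),(14,80)],"jar":[(30,0),(31,4),(31,38),(33,41),(33,45)],"planter":[(24,0),(24,52)]}
def pts(n,x,y,z0,yaw=0):
    o=[]
    for r,h in PR[n]:
        if n=="planter": c=np.array([(r,r),(r,-r),(-r,-r),(-r,r)])@np.array([[np.cos(yaw),np.sin(yaw)],[-np.sin(yaw),np.cos(yaw)]])
        else: t=np.linspace(0,2*np.pi,40,endpoint=False);c=r*np.c_[np.cos(t),np.sin(t)]
        o+=[(x+a,y+b,z0+h) for a,b in c]
    return o
def hull(p,P): return cv2.convexHull(np.array([proj(p,q) for q in P],np.float32))
E
python3 - <<'E'
from seg import *
p=env.read_camera("wrist");I=p["color"]
for uv in [(285,182),(285,185),(285,240),(262,215),(307,215),(270,260),(255,160),(240,220),(320,230)]: print(uv,I[uv[1],uv[0]])
O=cv2.resize(I[120:340,200:360],None,fx=3.4,fy=2.7)
V=I.copy()
for n,x,y in [("cup",557,339),("jar",552,263)]: cv2.polylines(V,[np.int32(np.round(hull(p,pts(n,x,y,30))*16))],True,(0,255,0),1,cv2.LINE_AA,4)
cv2.imwrite("pics/wr2.png",cv2.resize(np.hstack([I[130:330,210:350],V[130:330,210:350]]),None,fx=2.8,fy=2.8,interpolation=cv2.INTER_CUBIC))
E
```

```text
(285, 182) [ 40  59 108]
(285, 185) [ 37  58 107]
(285, 240) [ 38  61 109]
(262, 215) [23 34 60]
(307, 215) [ 37  56 106]
(270, 260) [ 75 113 202]
(255, 160) [142 199 235]
(240, 220) [ 66 111 175]
(320, 230) [ 71 118 182]
```

View pics/wr2.png

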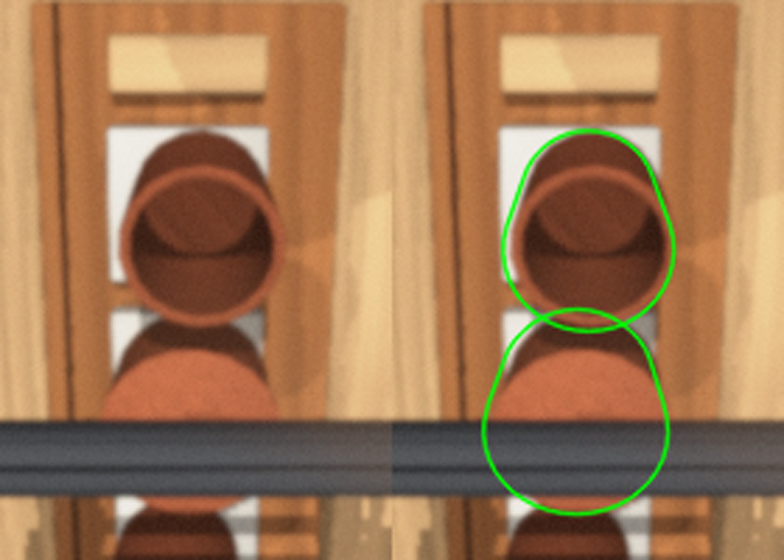

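The overlay fits in y (339); in x the cup sits about 2 mm further right, at about 559. I'll descend and grip.

{"op": "drive_tool", "data": {
  "rows": [
    [[0,0.005,0.2,0,0,0,1],[0,0,0.2,0,0,0,1],[0,0,0.09,0,0,0,1],[0,0,0,0,0,0,0.45],[0,0,0,0,0,0,0.45]]
  ]
}}

```text
t: 3.78
eef_pos: [557.7, 341.2, 68.8]
tcp_rot: [3.14, -0.001, 1.564]
ft_force: [0.8, -0.3, 0.9]
opening: 0.843
grip_force: 0.0
```

{"op": "drive_tool", "data": {
  "rows": [
    [[0,0,0,0,0,0,0.3],[0,0,0,0,0,0,0.3],[0,0,0,0,0,0,0.3]]
  ]
}}

```text
t: 4.15
eef_pos: [557.9, 340.5, 68.0]
tcp_rot: [3.141, -0.001, 1.562]
ft_force: [-1.1, -1.2, 4.3]
opening: 0.543
grip_force: 30.0
```

{"op": "drive_tool", "data": {
  "rows": [
    [[0,0,-0.1,0,0,0,0.3],[0,0,-0.2,0,0,0,0.3],[0,0,-0.1,0,0,0,0.3]]
  ]
}}

```text
t: 4.53
eef_pos: [558.1, 340.6, 169.8]
tcp_rot: [3.139, -0.001, 1.562]
ft_force: [-0.2, -0.5, -1.4]
opening: 0.545
grip_force: 30.0
```

```bash
python3 plan.py 485 -339 165 1.369 15
```

```text
-0.181 -0.018 0.001 0.0 -0.0 0.0041
-0.182 -0.016 0.001 0.0001 -0.0001 0.0041
-0.182 -0.013 0.001 0.0 0.0 0.0041
-0.182 -0.011 0.001 0.0001 -0.0 0.0041
-0.182 -0.008 0.001 0.0 -0.0 0.0041
-0.182 -0.007 0.002 0.0001 -0.0001 0.0041
-0.182 -0.003 0.001 0.0 0.0 0.0041
-0.182 -0.002 0.001 0.0 -0.0 0.0041
-0.183 0.001 0.001 0.0001 -0.0001 0.0041
-0.182 0.003 0.001 0.0 0.0 0.0041
-0.182 0.005 0.001 0.0001 -0.0 0.0041
-0.182 0.008 0.002 0.0 -0.0 0.0041
-0.182 0.01 0.001 0.0001 -0.0001 0.0041
-0.182 0.013 0.001 0.0 0.0 0.0041
-0.182 0.015 0.001 0.0 -0.0 0.0041
end [ 485.01 -339.1   165.12] [558.09 340.56 169.83] [ 3.14 -0.    1.56] 4.525
```

{"op": "drive_tool", "data": {
  "rows": [
    [[-0.18,-0.018,0,0,0,0.0041,0.3],[-0.182,-0.016,0,0,0,0.0041,0.3],[-0.182,-0.013,0,0,0,0.0041,0.3],[-0.182,-0.011,0,0,0,0.0041,0.3],[-0.182,-0.008,0,0,0,0.0041,0.3]]
  ]
}}

```text
t: 5.15
eef_pos: [533.0, 112.6, 167.5]
tcp_rot: [3.142, -0.0, 1.498]
ft_force: [0.1, -0.3, -1.0]
opening: 0.543
grip_force: 30.0
```

{"op": "drive_tool", "data": {
  "rows": [
    [[-0.182,-0.006,0,0,0,0.0041,0.3],[-0.182,-0.003,0,0,0,0.0041,0.3],[-0.182,-0.002,0,0,0,0.0041,0.3],[-0.182,0.001,0,0,0,0.0041,0.3],[-0.182,0.003,0,0,0,0.0041,0.3]]
  ]
}}

```text
t: 5.78
eef_pos: [508.9, -113.7, 167.5]
tcp_rot: [3.141, -0.0, 1.433]
ft_force: [0.2, 0.8, -1.8]
opening: 0.545
grip_force: 30.0
```

```bash
python3 plan.py 485 -339 110 1.369 6
```

```text
-0.151 0.005 0.038 0.0 -0.0 0.0034
-0.151 0.006 0.039 0.0 -0.0 0.0034
-0.151 0.008 0.038 0.0 -0.0 0.0034
-0.15 0.01 0.038 0.0 -0.0 0.0034
-0.151 0.011 0.038 0.0 -0.0 0.0034
-0.151 0.013 0.039 0.0 -0.0 0.0034
end [ 484.88 -339.09  109.93] [ 508.87 -113.69  167.45] [ 3.14 -0.    1.43] 5.775
```

```bash
cat > discs.py <<'E'
from h import *
np.set_printoptions(precision=1,suppress=True)
p=env.read_camera("wrist");g=p["color"].astype(int)
cv2.imwrite("pics/wd.png",p["color"])
for th in (150,180,200,215):
    m=((g.min(2)>th)&(g.max(2)-g.min(2)<45)).astype(np.uint8);n,l,st,ce=cv2.connectedComponentsWithStats(m)
    for i in range(1,n):
        if st[i,4]>400: print(th,st[i],onz(p,ce[i],44.),onz(p,(st[i,0]+st[i,2]/2-.5,st[i,1]+st[i,3]/2-.5),44.))
E
python3 discs.py
```

```text
150 [ 244  130  128  127 9411] [537.1 -93.1  44. ] [ 538.1 -103.2   44. ]
150 [506 226  40  33 801] [ 749.8 -183.6   44. ] [ 747.9 -182.6   44. ]
180 [ 244  130  123  127 7073] [529.9 -98.3  44. ] [ 535.8 -102.9   44. ]
180 [508 229  36  27 549] [ 749.8 -184.2   44. ] [ 747.9 -182.6   44. ]
200 [ 272  180   64   58 1911] [ 538.4 -113.3   44. ] [ 532.6 -117.8   44. ]
215 [ 273  182   63   55 1500] [ 537.6 -115.8   44. ] [ 533.  -118.4   44. ]
```

{"op": "drive_tool", "data": {
  "rows": [
    [[-0.151,0.005,0.03,0,0,0.0034,0.3],[-0.151,0.006,0.03,0,0,0.0034,0.3],[-0.151,0.008,0.03,0,0,0.0034,0.3],[-0.151,0.01,0.03,0,0,0.0034,0.3],[-0.151,0.011,0.03,0,0,0.0034,0.3]]
  ]
}}

```text
t: 6.45
eef_pos: [489.0, -301.4, 129.6]
tcp_rot: [-3.142, -0.0, 1.38]
ft_force: [1.1, -0.7, -1.3]
opening: 0.544
grip_force: 30.0
```

```bash
python3 discs.py; python3 plan.py 485 -339 110 1.369 2
```

```text
150 [  207     0   164   248 32934] [ 511.8 -215.1   44. ] [ 511.3 -227.    44. ]
180 [  207     0   161   244 24948] [ 502.9 -208.1   44. ] [ 510.5 -225.4   44. ]
180 [260   0  60  14 595] [ 526.5 -148.9   44. ] [ 526.3 -149.7   44. ]
180 [314 198  40  49 938] [ 537.  -313.8   44. ] [ 534.  -312.4   44. ]
200 [  208     0   123   210 17111] [ 498.5 -205.    44. ] [ 499.3 -210.6   44. ]
200 [262   0  56  12 468] [ 526.5 -148.3   44. ] [ 526.4 -149.1   44. ]
215 [ 245   29   85   81 4645] [ 515.9 -187.1   44. ] [ 517.2 -188.9   44. ]
215 [247 147  33  60 961] [ 480.8 -267.2   44. ] [ 483.7 -263.5   44. ]
-0.068 0.006 0.038 0.0 0.0001 0.0014
-0.068 0.006 0.037 0.0001 0.0002 0.0013
end [ 484.97 -339.07  110.04] [ 488.63 -305.12  128.76] [3.14 0.   1.38] 6.5
```

View pics/wd.png

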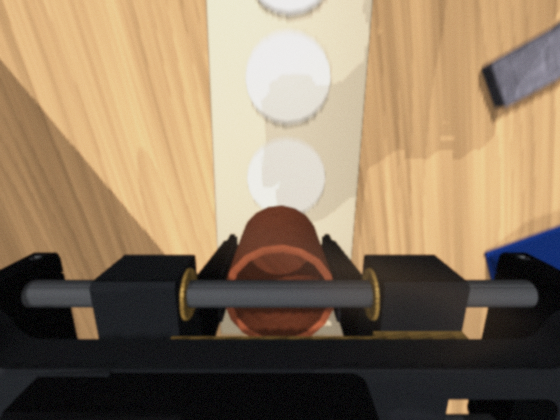

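Discs 2 and 3 lie at (288,78) and (286,177), with the cup upright in the grip. The arm lags a few mm while moving, so I'll settle before the fine approach.

{"op": "drive_tool", "data": {
  "rows": [
    [[-0.06,0.005,0.03,0,0,0.0014,0.3],[-0.06,0.005,0.03,0,0,0.0014,0.3],[0,0,0,0,0,0,0.3],[0,0,0,0,0,0,0.3]]
  ]
}}

```text
t: 7.0
eef_pos: [486.1, -329.6, 114.9]
tcp_rot: [-3.141, -0.0, 1.372]
ft_force: [-0.1, -0.0, -1.9]
opening: 0.542
grip_force: 30.0
```

```bash
cat > d2.py <<'E'
from h import *
import sys
np.set_printoptions(precision=1,suppress=True)
p=env.read_camera("wrist");g=p["color"].astype(int);s=env.state();print(s["t"],s["eef_pos"],s["tcp_rot"])
if len(sys.argv)>1: cv2.imwrite("pics/"+sys.argv[1],p["color"])
# disc edges: fit circle on the table plane z=44 against local gradient
from scipy.optimize import minimize
G=cv2.GaussianBlur(p["color"],(0,0),1)[:,:,0].astype(np.float32)
D=[(485.1,-339.3),(500.3,-265.7),(515.1,-192.3),(530.4,-118.8)]
t=np.linspace(0,2*np.pi,120)
def val(c,r):
    q=np.array([proj(p,(c[0]+r*np.cos(a),c[1]+r*np.sin(a),44.)) for a in t],np.float32)
    return cv2.remap(G,q[:,0],q[:,1],cv2.INTER_LINEAR,borderMode=cv2.BORDER_REPLICATE).ravel(),q
for d in D:
    best=[]
    for dx in np.arange(-5,5.1,1):
        for dy in np.arange(-5,5.1,1):
            i,q=val((d[0]+dx,d[1]+dy),30.);o,_=val((d[0]+dx,d[1]+dy),34.)
            best.append((np.median(i-o),dx,dy))
    b=max(best);ok=((q>5).all(1)&(q[:,1]<240)).mean()
    print(d,"visible",round(ok,2),"best",b)
E
python3 d2.py; python3 plan.py 485 -339 110 1.369 2
```

```text
7.05 [ 486.2 -329.5  115. ] [ 3.1 -0.   1.4]
(485.1, -339.3) visible 0.6 best (np.float32(12.308594), np.float64(2.0), np.float64(-1.0))
(500.3, -265.7) visible 1.0 best (np.float32(37.31836), np.float64(0.0), np.float64(0.0))
(515.1, -192.3) visible 0.55 best (np.float32(33.335938), np.float64(2.0), np.float64(0.0))
(530.4, -118.8) visible 0.0 best (np.float32(0.640625), np.float64(3.0), np.float64(5.0))
-0.019 0.001 0.01 0.0 -0.0 0.0005
-0.019 0.002 0.01 0.0 -0.0 0.0004
end [ 485.01 -338.99  110.03] [ 486.16 -329.53  115.03] [ 3.14 -0.    1.37] 7.05
```

{"op": "drive_tool", "data": {
  "rows": [
    [[-0.037,0.007,0.05,0,0,0.001,0.3],[0,0,0.05,0,0,0,0.3],[0,0,0.016,0,0,0,0.3],[0,0,0.004,0,0,0,0.3],[0,0,0,0,0,0,0.3]]
  ]
}}

```text
t: 7.68
eef_pos: [486.0, -339.5, 84.9]
tcp_rot: [3.141, 0.0, 1.368]
ft_force: [-0.4, 0.5, -1.7]
opening: 0.544
grip_force: 30.0
```

{"op": "drive_tool", "data": {
  "rows": [
    [[0,0,0.004,0,0,0,0.3],[0,0,0.004,0,0,0,0.3],[0,0,0,0,0,0,0.3]]
  ]
}}

```text
t: 8.05
eef_pos: [485.9, -339.5, 82.9]
tcp_rot: [3.141, -0.0, 1.368]
ft_force: [-0.3, -0.4, -1.4]
opening: 0.544
grip_force: 30.0
```

{"op": "drive_tool", "data": {
  "rows": [
    [[0,0,0.002,0,0,0,0.3],[0,0,0.002,0,0,0,0.3],[0,0,0,0,0,0,0.3]]
  ]
}}

```text
t: 8.43
eef_pos: [485.9, -339.5, 82.0]
tcp_rot: [3.141, -0.0, 1.368]
ft_force: [-0.6, 1.2, 1.0]
opening: 0.548
grip_force: 30.0
```

{"op": "drive_tool", "data": {
  "rows": [
    [[0,0,0.002,0,0,0,0.3],[0,0,0,0,0,0,0.3]]
  ]
}}

```text
t: 8.68
eef_pos: [485.9, -339.5, 81.9]
tcp_rot: [3.141, 0.0, 1.368]
ft_force: [-2.6, 1.2, 6.8]
opening: 0.54
grip_force: 30.0
```

Foot contact is confirmed by the force step, so I'll release.

{"op": "drive_tool", "data": {
  "rows": [
    [[0,0,0,0,0,0,1],[0,0,0,0,0,0,1],[0,0,0,0,0,0,1],[0,0,-0.1,0,0,0,1],[0,0,-0.2,0,0,0,1]]
  ]
}}

```text
t: 9.3
eef_pos: [485.3, -339.0, 155.5]
tcp_rot: [-3.138, -0.002, 1.368]
ft_force: [0.2, -0.3, 0.7]
opening: 0.98
grip_force: 0.0
```

{"op": "drive_tool", "data": {
  "rows": [
    [[0,0,-0.13,0,0,0,1],[0,0,0,0,0,0,1]]
  ]
}}

```text
t: 9.55
eef_pos: [486.6, -340.1, 191.2]
tcp_rot: [3.138, 0.002, 1.368]
ft_force: [0.7, 0.3, -0.7]
opening: 1.001
grip_force: 0.0
```

```bash
python3 plan.py 553 263 190 1.56 15|cut -d' ' -f1-6; python3 - <<'E'
from seg import *
p=env.read_camera("wrist");V=p["color"]
cv2.polylines(V,[np.int32(np.round(hull(p,pts("cup",486,-339.5,44))*16))],True,(0,255,0),1,cv2.LINE_AA,4)
cv2.imwrite("pics/c1.png",V)
E
```

```text
0.161 -0.015 -0.0 0.0001 0.0001 -0.0041
0.161 -0.013 -0.0 0.0001 0.0 -0.004
0.162 -0.011 -0.0 0.0 0.0001 -0.0041
0.161 -0.009 -0.0 0.0001 0.0 -0.0041
0.162 -0.006 -0.0 0.0001 0.0001 -0.004
0.162 -0.005 0.0 0.0001 0.0 -0.0041
0.162 -0.003 0.0 0.0 0.0001 -0.0041
0.161 -0.0 0.0 0.0001 0.0 -0.0041
0.162 0.001 0.0 0.0001 0.0001 -0.004
0.162 0.004 0.001 0.0001 0.0 -0.0041
0.162 0.006 -0.0 0.0001 0.0001 -0.0041
0.161 0.007 -0.0 0.0 0.0 -0.004
0.162 0.01 0.0 0.0001 0.0001 -0.0041
0.161 0.012 0.0 0.0001 0.0 -0.0041
0.161 0.014 0.001 0.0001 0.0001 -0.004
end [553.04 262.95 189.93] [ 486.56
```

View pics/c1.png

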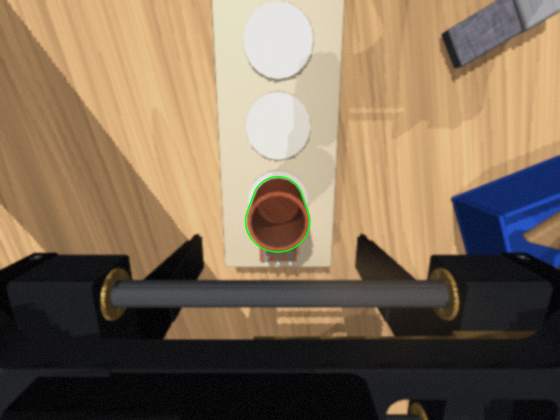

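The cup stands upright and the model outline matches it at (278,215), centred on its disc. Back to the board for the jar.

{"op": "drive_tool", "data": {
  "rows": [
    [[0.161,-0.015,0,0,0,-0.0041,1],[0.161,-0.013,0,0,0,-0.0041,1],[0.162,-0.011,0,0,0,-0.0041,1],[0.161,-0.009,0,0,0,-0.0041,1],[0.162,-0.006,0,0,0,-0.0041,1]]
  ]
}}

```text
t: 10.22
eef_pos: [507.6, -137.1, 187.4]
tcp_rot: [-3.139, -0.001, 1.433]
ft_force: [0.0, -0.4, 0.7]
opening: 1.0
grip_force: 0.0
```

{"op": "drive_tool", "data": {
  "rows": [
    [[0.162,-0.005,0,0,0,-0.0041,1],[0.162,-0.003,0,0,0,-0.0041,1],[0.161,0,0,0,0,-0.0041,1],[0.162,0.001,0,0,0,-0.0041,1],[0.162,0.004,0,0,0,-0.0041,1]]
  ]
}}

```text
t: 10.85
eef_pos: [529.6, 63.9, 187.5]
tcp_rot: [-3.139, 0.0, 1.497]
ft_force: [-0.6, -1.0, -0.0]
opening: 0.996
grip_force: 0.0
```

{"op": "drive_tool", "data": {
  "rows": [
    [[0.162,0.006,0,0,0,-0.0041,1],[0.161,0.007,0,0,0,-0.0041,1],[0.162,0.01,0,0,0,-0.0041,1],[0.161,0.012,0,0,0,-0.0041,1],[0.161,0.014,0,0,0,-0.004,1]]
  ]
}}

```text
t: 11.48
eef_pos: [551.5, 264.7, 187.2]
tcp_rot: [-3.139, 0.001, 1.562]
ft_force: [0.8, -1.4, -1.1]
opening: 1.001
grip_force: 0.0
```

{"op": "drive_tool", "data": {
  "rows": [
    [[0,0,0,0,0,0,1],[0,0,0,0,0,0,1]]
  ]
}}

```text
t: 11.72
eef_pos: [551.5, 263.0, 187.7]
tcp_rot: [-3.14, 0.001, 1.561]
ft_force: [1.0, 0.0, 0.8]
opening: 1.0
grip_force: 0.0
```

```bash
python3 - <<'E'
from seg import *
s=env.state();print(s["eef_pos"],s["tcp_rot"])
p=env.read_camera("wrist");I=p["color"];V=I.copy()
for n,x,y in [("jar",555,262),("bottle",548,182)]: cv2.polylines(V,[np.int32(np.round(hull(p,pts(n,x,y,30))*16))],True,(0,255,0),1,cv2.LINE_AA,4)
cv2.imwrite("pics/wr3.png",cv2.resize(np.hstack([I[130:330,210:350],V[130:330,210:350]]),None,fx=2.8,fy=2.8,interpolation=cv2.INTER_CUBIC))
for n in ["jar","bottle","planter"]: print(n,[(w(p,d["at"]),round(d["score"],2)) for d in env.place_of(n,p)][:2])
E
```

```text
[551.46747261 262.98191741 187.69051925] [-3.13968693e+00  8.20175953e-04  1.56123569e+00]
jar [(array([552.69448595, 265.77043092,  27.23182604]), 0.66)]
bottle [(array([544.60224073, 178.4559917 ,  31.49260891]), 0.67)]
planter [(array([550.10006499, 113.05079695,  29.48402035]), 0.69), (array([551.05324965, 339.02341643,  20.54105201]), 0.28)]
```

View pics/wr3.png

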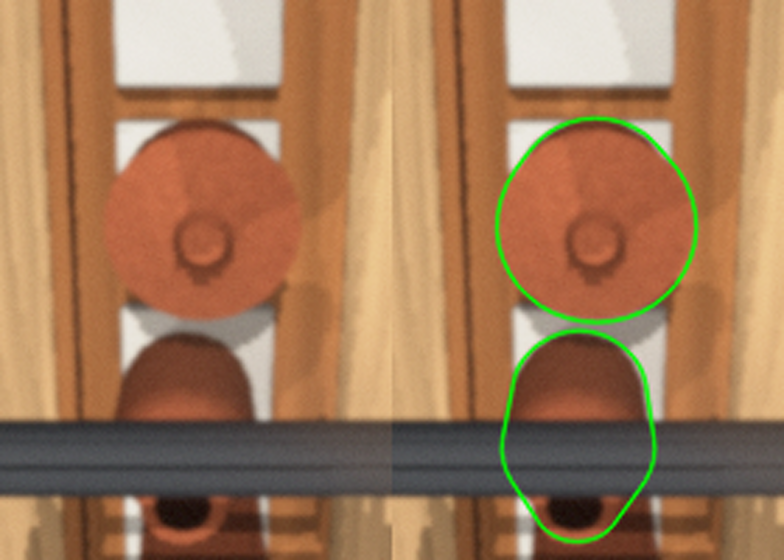

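The jar outline fits at (555.5, 262) and the bottle at about (549, 181). I'll grip the jar.

{"op": "drive_tool", "data": {
  "rows": [
    [[-0.004,0.015,0.2,0,0,0,1],[0,0,0.2,0,0,0,1],[0,0,0.14,0,0,0,1],[0,0,0,0,0,0,0.7],[0,0,0,0,0,0,0.7]]
  ]
}}

```text
t: 12.55
eef_pos: [556.5, 262.4, 55.3]
tcp_rot: [3.14, -0.001, 1.561]
ft_force: [-0.9, -0.5, -0.4]
opening: 0.847
grip_force: 0.0
```

{"op": "drive_tool", "data": {
  "rows": [
    [[0,0,0,0,0,0,0.4],[0,0,0,0,0,0,0.4],[0,0,0,0,0,0,0.4]]
  ]
}}

```text
t: 12.92
eef_pos: [556.2, 262.7, 55.5]
tcp_rot: [3.14, -0.001, 1.561]
ft_force: [-1.4, -1.0, 6.7]
opening: 0.674
grip_force: 30.0
```

{"op": "drive_tool", "data": {
  "rows": [
    [[0,0,-0.1,0,0,0,0.4],[0,0,-0.2,0,0,0,0.4],[0,0,-0.14,0,0,0,0.4],[0,0,0,0,0,0,0.4]]
  ]
}}

```text
t: 13.42
eef_pos: [556.6, 262.9, 167.1]
tcp_rot: [3.136, -0.002, 1.561]
ft_force: [-0.2, 0.9, -1.9]
opening: 0.679
grip_force: 30.0
```

```bash
python3 plan.py 501.0 -265.7 130 1.369 12|cut -d' ' -f1-6; python3 -c "
from h import *
s=env.state();print(s['eef_pos'],s['opening'],s['grip_force'])"
```

```text
-0.176 -0.017 0.012 0.0001 -0.0001 0.0051
-0.177 -0.014 0.012 0.0002 -0.0 0.0051
-0.177 -0.011 0.012 0.0001 -0.0001 0.0051
-0.177 -0.009 0.012 0.0001 -0.0001 0.0051
-0.177 -0.005 0.012 0.0002 -0.0 0.0051
-0.177 -0.003 0.012 0.0001 -0.0001 0.0051
-0.177 0.0 0.012 0.0002 -0.0001 0.0051
-0.177 0.003 0.013 0.0001 -0.0 0.0051
-0.178 0.006 0.012 0.0001 -0.0001 0.0051
-0.177 0.009 0.012 0.0002 -0.0001 0.0051
-0.176 0.011 0.012 0.0001 -0.0 0.0051
-0.177 0.014 0.013 0.0001 -0.0001 0.0051
end [ 500.9  -265.7 
[556.64927999 262.89237331 167.08644548] 0.6790021523072564 29.999797629425302
```

{"op": "drive_tool", "data": {
  "rows": [
    [[-0.17,-0.017,0,0,0,0.0051,0.4],[-0.177,-0.014,0,0,0,0.0051,0.4],[-0.177,-0.011,0,0,0,0.0051,0.4],[-0.177,-0.009,0.01,0,0,0.0051,0.4],[-0.177,-0.005,0.01,0,0,0.0051,0.4]]
  ]
}}

```text
t: 14.05
eef_pos: [531.7, 42.4, 157.9]
tcp_rot: [-3.14, -0.0, 1.481]
ft_force: [0.8, -0.9, -0.2]
opening: 0.679
grip_force: 30.0
```

{"op": "drive_tool", "data": {
  "rows": [
    [[-0.177,-0.003,0.012,0,0,0.0051,0.4],[-0.177,0,0.012,0,0,0.0051,0.4],[-0.177,0.003,0.013,0,0,0.0051,0.4],[-0.178,0.006,0.012,0,0,0.0051,0.4],[-0.177,0.009,0.012,0,0,0.0051,0.4]]
  ]
}}

```text
t: 14.68
eef_pos: [508.6, -177.9, 142.6]
tcp_rot: [-3.14, -0.0, 1.4]
ft_force: [0.7, 0.4, -1.6]
opening: 0.68
grip_force: 30.0
```

{"op": "drive_tool", "data": {
  "rows": [
    [[-0.176,0.011,0.02,0,0,0.0051,0.4],[-0.17,0.014,0.02,0,0,0.0051,0.4],[0,0,0,0,0,0,0.4],[0,0,0,0,0,0,0.4]]
  ]
}}

```text
t: 15.18
eef_pos: [499.7, -262.3, 132.9]
tcp_rot: [-3.14, -0.001, 1.369]
ft_force: [0.2, 0.4, -1.4]
opening: 0.68
grip_force: 30.0
```

```bash
python3 d2.py jarheld.png; python3 plan.py 501.0 -265.7 75 1.369 2|cut -d' ' -f1-6
```

```text
15.225 [ 499.9 -261.9  133.2] [-3.1 -0.   1.4]
(485.1, -339.3) visible 0.0 best (np.float32(1.3271484), np.float64(0.0), np.float64(-2.0))
(500.3, -265.7) visible 0.77 best (np.float32(2.390625), np.float64(0.0), np.float64(0.0))
(515.1, -192.3) visible 1.0 best (np.float32(32.20996), np.float64(0.0), np.float64(0.0))
(530.4, -118.8) visible 0.55 best (np.float32(31.484375), np.float64(1.0), np.float64(2.0))
-0.007 0.004 0.116 -0.0002 -0.0001 0.0001
-0.007 0.003 0.117 -0.0001 -0.0001 0.0
end [ 500.92 -265.64
```

View pics/jarheld.png

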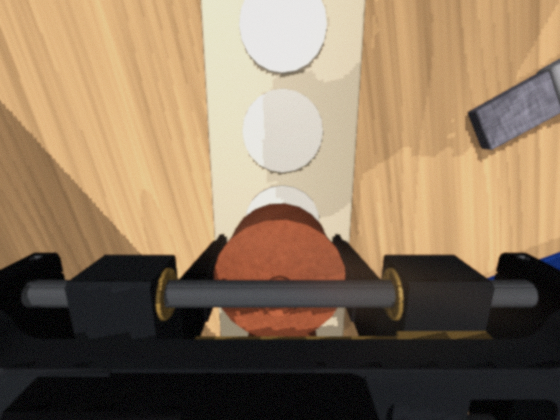

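The jar is held upright over the disc at (280,265). Lowering.

{"op": "drive_tool", "data": {
  "rows": [
    [[-0.0126,0.006,0.1,0,0,0,0.4],[0,0,0.1,0,0,0,0.4],[0,0,0.03,0,0,0,0.4],[0,0,0.008,0,0,0,0.4],[0,0,0,0,0,0,0.4]]
  ]
}}

```text
t: 15.85
eef_pos: [501.3, -266.1, 74.8]
tcp_rot: [3.141, 0.0, 1.369]
ft_force: [0.0, -0.2, -1.6]
opening: 0.68
grip_force: 30.0
```

{"op": "drive_tool", "data": {
  "rows": [
    [[0,0,0.004,0,0,0,0.4],[0,0,0.003,0,0,0,0.4],[0,0,0,0,0,0,0.4]]
  ]
}}

```text
t: 16.23
eef_pos: [501.0, -266.3, 72.5]
tcp_rot: [3.141, -0.0, 1.369]
ft_force: [0.6, 0.4, -1.2]
opening: 0.679
grip_force: 30.0
```

{"op": "drive_tool", "data": {
  "rows": [
    [[0,0,0.003,0,0,0,0.4],[0,0,0.003,0,0,0,0.4],[0,0,0,0,0,0,0.4]]
  ]
}}

```text
t: 16.6
eef_pos: [500.9, -266.3, 70.8]
tcp_rot: [-3.141, -0.0, 1.369]
ft_force: [0.5, 0.1, -0.9]
opening: 0.677
grip_force: 30.0
```

{"op": "drive_tool", "data": {
  "rows": [
    [[0,0,0.003,0,0,0,0.4],[0,0,0,0,0,0,0.4]]
  ]
}}

```text
t: 16.85
eef_pos: [501.0, -266.2, 70.0]
tcp_rot: [-3.141, -0.0, 1.369]
ft_force: [-0.3, -0.3, -0.6]
opening: 0.681
grip_force: 30.0
```

{"op": "drive_tool", "data": {
  "rows": [
    [[0,0,0.002,0,0,0,0.4],[0,0,0,0,0,0,0.4]]
  ]
}}

```text
t: 17.1
eef_pos: [501.0, -266.3, 69.6]
tcp_rot: [3.142, -0.0, 1.369]
ft_force: [-0.6, -0.0, -1.4]
opening: 0.678
grip_force: 30.0
```

{"op": "drive_tool", "data": {
  "rows": [
    [[0,0,0.002,0,0,0,0.4],[0,0,0,0,0,0,0.4]]
  ]
}}

```text
t: 17.35
eef_pos: [501.0, -266.3, 69.5]
tcp_rot: [3.141, 0.0, 1.369]
ft_force: [-2.4, 0.6, 4.0]
opening: 0.682
grip_force: 30.0
```

{"op": "drive_tool", "data": {
  "rows": [
    [[0,0,0.002,0,0,0,0.4],[0,0,0,0,0,0,0.4]]
  ]
}}

```text
t: 17.6
eef_pos: [501.0, -266.3, 69.4]
tcp_rot: [3.141, 0.0, 1.369]
ft_force: [-4.1, 1.3, 11.5]
opening: 0.68
grip_force: 30.0
```

{"op": "drive_tool", "data": {
  "rows": [
    [[0,0,0.001,0,0,0,0.4],[0,0,0,0,0,0,0.4]]
  ]
}}

```text
t: 17.85
eef_pos: [501.0, -266.3, 69.4]
tcp_rot: [3.141, 0.0, 1.369]
ft_force: [-3.8, 1.1, 14.2]
opening: 0.679
grip_force: 30.0
```

{"op": "drive_tool", "data": {
  "rows": [
    [[0,0,-0.003,0,0,0,0.4],[0,0,0,0,0,0,1],[0,0,0,0,0,0,1],[0,0,0,0,0,0,1],[0,0,-0.1,0,0,0,1]]
  ]
}}

```text
t: 18.48
eef_pos: [500.3, -265.8, 92.9]
tcp_rot: [-3.139, -0.001, 1.369]
ft_force: [-0.9, -0.4, 0.4]
opening: 0.992
grip_force: 0.0
```

{"op": "drive_tool", "data": {
  "rows": [
    [[0,0,-0.2,0,0,0,1],[0,0,-0.17,0,0,0,1],[0,0,0,0,0,0,1]]
  ]
}}

```text
t: 18.85
eef_pos: [501.9, -266.9, 189.4]
tcp_rot: [3.137, 0.002, 1.369]
ft_force: [0.9, -0.0, -1.1]
opening: 0.997
grip_force: 0.0
```

```bash
python3 plan.py 548 181 190 1.56 12|cut -d' ' -f1-6; python3 - <<'E'
from seg import *
p=env.read_camera("wrist")
for n in ["jar","cup"]: print(n,[(w(p,d["at"]),round(d["score"],2)) for d in env.place_of(n,p)][:2])
V=p["color"]
for n,x,y in [("jar",501,-266)]: cv2.polylines(V,[np.int32(np.round(hull(p,pts(n,x,y,44))*16))],True,(0,255,0),1,cv2.LINE_AA,4)
cv2.imwrite("pics/c2.png",V[0:330,180:380])
E
```

```text
0.149 -0.015 -0.001 0.0001 0.0001 -0.0051
0.15 -0.012 -0.0 0.0002 0.0 -0.005
0.15 -0.011 -0.001 0.0001 0.0001 -0.0051
0.149 -0.007 -0.0 0.0001 0.0001 -0.0051
0.15 -0.006 -0.0 0.0001 0.0 -0.005
0.15 -0.003 -0.001 0.0002 0.0001 -0.0051
0.151 -0.0 -0.0 0.0001 0.0001 -0.0051
0.15 0.002 -0.001 0.0001 0.0 -0.0051
0.15 0.004 0.0 0.0002 0.0001 -0.005
0.15 0.006 -0.0 0.0001 0.0001 -0.0051
0.149 0.009 -0.0 0.0001 0.0 -0.0051
0.15 0.012 -0.001 0.0001 0.0001 -0.005
end [548.05 181.   190.12]
jar [(array([ 499.10863784, -263.80574831,   42.54225694]), 0.83)]
cup [(array([ 485.25195592, -340.28180466,   37.60108594]), 0.86)]
```

View pics/c2.png

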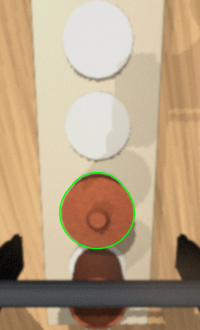

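The jar stands upright and matches its outline at (98,210), centred on its disc. The bottle is next.

{"op": "drive_tool", "data": {
  "rows": [
    [[0.149,-0.015,0,0,0,-0.0051,1],[0.15,-0.012,0,0,0,-0.0051,1],[0.15,-0.011,0,0,0,-0.0051,1],[0.15,-0.007,0,0,0,-0.0051,1],[0.15,-0.006,0,0,0,-0.0051,1]]
  ]
}}

```text
t: 19.62
eef_pos: [519.6, -78.2, 185.1]
tcp_rot: [-3.139, -0.001, 1.449]
ft_force: [0.1, 0.0, 0.2]
opening: 1.001
grip_force: 0.0
```

{"op": "drive_tool", "data": {
  "rows": [
    [[0.15,-0.003,0,0,0,-0.0051,1],[0.15,0,0,0,0,-0.0051,1],[0.15,0.002,0,0,0,-0.0051,1],[0.15,0.004,0,0,0,-0.0051,1],[0.15,0.006,0,0,0,-0.005,1]]
  ]
}}

```text
t: 20.25
eef_pos: [538.7, 108.2, 185.0]
tcp_rot: [-3.139, 0.0, 1.529]
ft_force: [0.2, -0.6, -0.1]
opening: 1.0
grip_force: 0.0
```

{"op": "drive_tool", "data": {
  "rows": [
    [[0.149,0.009,0,0,0,-0.0051,1],[0.15,0.012,0,0,0,-0.005,1],[0,0,0,0,0,0,1],[0,0,0,0,0,0,1]]
  ]
}}

```text
t: 20.75
eef_pos: [546.5, 181.1, 185.5]
tcp_rot: [-3.14, 0.001, 1.561]
ft_force: [-0.7, -0.7, 0.2]
opening: 1.002
grip_force: 0.0
```

```bash
python3 - <<'E'
from seg import *
s=env.state();print(s["eef_pos"],s["tcp_rot"])
p=env.read_camera("wrist");I=p["color"];V=I.copy()
for n,x,y,a in [("bottle",549,181,0),("planter",551,111.5,-.13)]: cv2.polylines(V,[np.int32(np.round(hull(p,pts(n,x,y,30,a))*16))],True,(0,255,0),1,cv2.LINE_AA,4)
cv2.imwrite("pics/wr4.png",cv2.resize(np.hstack([I[130:340,210:350],V[130:340,210:350]]),None,fx=2.8,fy=2.8,interpolation=cv2.INTER_CUBIC))
for n in ["bottle","planter"]: print(n,[(w(p,d["at"]),round(d["score"],2)) for d in env.place_of(n,p)][:2])
E
```

```text
[546.46786513 181.13809196 185.47973325] [-3.13958083e+00  5.22555756e-04  1.56059232e+00]
bottle [(array([546.24293644, 177.85629873,  31.37368088]), 0.94)]
planter [(array([551.30953826, 114.10682762,  26.30175039]), 0.94)]
```

View pics/wr4.png

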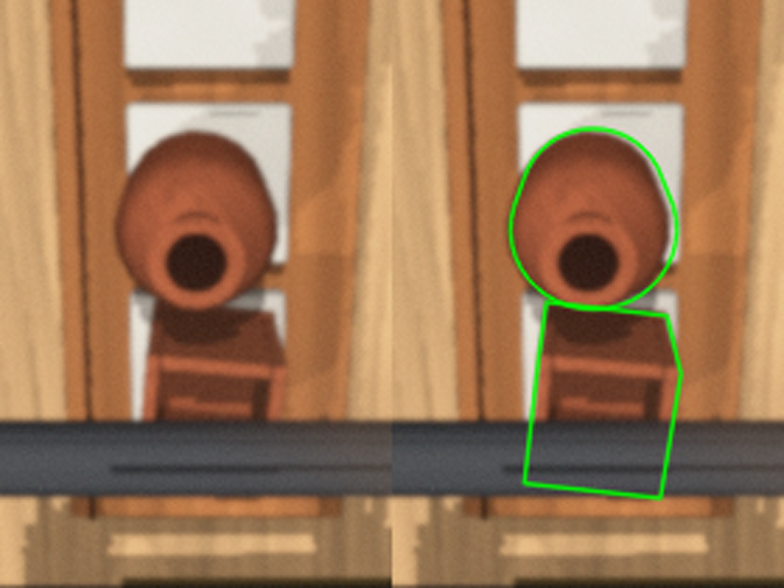

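The bottle is at about (547.5, 180). Gripping it by the belly.

{"op": "drive_tool", "data": {
  "rows": [
    [[-0.004,0.004,0.2,0,0,0,1],[0,0,0.2,0,0,0,1],[0,0,0.124,0,0,0,1],[0,0,0,0,0,0,0.65],[0,0,0,0,0,0,0.6]]
  ]
}}

```text
t: 21.52
eef_pos: [548.6, 180.3, 56.8]
tcp_rot: [3.14, -0.0, 1.56]
ft_force: [0.8, -0.6, 0.2]
opening: 0.842
grip_force: 0.0
```

{"op": "drive_tool", "data": {
  "rows": [
    [[0,0,0,0,0,0,0.3],[0,0,0,0,0,0,0.3],[0,0,0,0,0,0,0.3],[0,0,0,0,0,0,0.3]]
  ]
}}

```text
t: 22.02
eef_pos: [548.0, 180.7, 56.4]
tcp_rot: [3.141, -0.0, 1.561]
ft_force: [-2.1, -0.6, 6.6]
opening: 0.563
grip_force: 30.0
```

{"op": "drive_tool", "data": {
  "rows": [
    [[0,0,-0.1,0,0,0,0.3],[0,0,-0.2,0,0,0,0.3],[0,0,-0.14,0,0,0,0.3],[0,0,0,0,0,0,0.3]]
  ]
}}

```text
t: 22.52
eef_pos: [548.7, 180.8, 167.9]
tcp_rot: [3.137, -0.001, 1.561]
ft_force: [0.9, 0.2, -3.1]
opening: 0.56
grip_force: 30.0
```

```bash
python3 plan.py 515.7 -192 140 1.369 10|cut -d' ' -f1-6
```

```text
-0.149 -0.012 0.011 0.0001 -0.0 0.0061
-0.15 -0.009 0.011 0.0002 -0.0001 0.0061
-0.149 -0.006 0.011 0.0001 -0.0 0.0061
-0.15 -0.003 0.011 0.0002 -0.0001 0.0061
-0.15 0.0 0.011 0.0001 -0.0 0.0061
-0.149 0.003 0.011 0.0001 -0.0001 0.0061
-0.15 0.005 0.011 0.0002 -0.0 0.0061
-0.15 0.008 0.011 0.0001 -0.0001 0.0061
-0.149 0.012 0.011 0.0001 -0.0 0.0061
-0.149 0.014 0.012 0.0002 -0.0001 0.0061
end [ 515.74 -192.05  139.9
```

{"op": "drive_tool", "data": {
  "rows": [
    [[-0.149,-0.012,0,0,0,0.0061,0.3],[-0.15,-0.009,0,0,0,0.0061,0.3],[-0.149,-0.006,0.01,0,0,0.0061,0.3],[-0.15,-0.003,0.011,0,0,0.0061,0.3],[-0.15,0,0.011,0,0,0.0061,0.3]]
  ]
}}

```text
t: 23.15
eef_pos: [530.5, -7.0, 156.0]
tcp_rot: [-3.139, -0.0, 1.464]
ft_force: [0.6, 0.6, -2.1]
opening: 0.568
grip_force: 30.0
```

{"op": "drive_tool", "data": {
  "rows": [
    [[-0.149,0.003,0.02,0,0,0.0061,0.3],[-0.15,0.005,0.02,0,0,0.0061,0.3],[-0.15,0.008,0.02,0,0,0.0061,0.3],[-0.149,0.012,0.02,0,0,0.0061,0.3],[-0.149,0.014,0.02,0,0,0.0061,0.3]]
  ]
}}

```text
t: 23.78
eef_pos: [514.0, -193.2, 130.9]
tcp_rot: [-3.139, -0.001, 1.368]
ft_force: [0.8, 0.4, -2.0]
opening: 0.562
grip_force: 30.0
```

{"op": "drive_tool", "data": {
  "rows": [
    [[0,0,0,0,0,0,0.3],[0,0,0,0,0,0,0.3]]
  ]
}}

```text
t: 24.02
eef_pos: [514.3, -191.8, 131.6]
tcp_rot: [-3.14, -0.001, 1.369]
ft_force: [-0.3, 0.1, -1.5]
opening: 0.565
grip_force: 30.0
```

```bash
python3 plan.py 515.7 -192 75 1.369 2|cut -d' ' -f1-12
```

```text
0.0 0.003 0.113 -0.0003 -0.0001 -0.0001
0.0 0.003 0.113 -0.0003 -0.0001 -0.0
end [ 515.71 -192.01   75.1 ] [ 514.31 -191.76
```

{"op": "drive_tool", "data": {
  "rows": [
    [[0,0.004,0.1,0,0,0,0.3],[0,0,0.1,0,0,0,0.3],[0,0,0.025,0,0,0,0.3],[0,0,0.01,0,0,0,0.3],[0,0,0,0,0,0,0.3]]
  ]
}}

```text
t: 24.65
eef_pos: [516.1, -192.3, 74.4]
tcp_rot: [3.141, 0.0, 1.369]
ft_force: [-0.4, 0.1, -0.4]
opening: 0.563
grip_force: 30.0
```

{"op": "drive_tool", "data": {
  "rows": [
    [[0,0,0.003,0,0,0,0.3],[0,0,0.003,0,0,0,0.3],[0,0,0,0,0,0,0.3]]
  ]
}}

```text
t: 25.02
eef_pos: [515.8, -192.5, 72.5]
tcp_rot: [3.141, -0.0, 1.369]
ft_force: [-0.2, -0.0, -2.2]
opening: 0.565
grip_force: 30.0
```

{"op": "drive_tool", "data": {
  "rows": [
    [[0,0,0.003,0,0,0,0.3],[0,0,0.003,0,0,0,0.3],[0,0,0,0,0,0,0.3]]
  ]
}}

```text
t: 25.4
eef_pos: [515.8, -192.5, 70.8]
tcp_rot: [-3.141, -0.0, 1.369]
ft_force: [0.1, 0.1, -2.4]
opening: 0.562
grip_force: 30.0
```

{"op": "drive_tool", "data": {
  "rows": [
    [[0,0,0.002,0,0,0,0.3],[0,0,0,0,0,0,0.3]]
  ]
}}

```text
t: 25.65
eef_pos: [515.8, -192.5, 70.4]
tcp_rot: [3.142, -0.0, 1.369]
ft_force: [-0.2, -0.8, -1.5]
opening: 0.566
grip_force: 30.0
```

{"op": "drive_tool", "data": {
  "rows": [
    [[0,0,0.001,0,0,0,0.3],[0,0,0,0,0,0,0.3]]
  ]
}}

```text
t: 25.9
eef_pos: [515.8, -192.5, 70.4]
tcp_rot: [3.141, -0.0, 1.369]
ft_force: [-1.1, 1.8, 4.7]
opening: 0.565
grip_force: 30.0
```

{"op": "drive_tool", "data": {
  "rows": [
    [[0,0,0,0,0,0,1],[0,0,0,0,0,0,1],[0,0,0,0,0,0,1],[0,0,-0.1,0,0,0,1],[0,0,-0.2,0,0,0,1]]
  ]
}}

```text
t: 26.52
eef_pos: [515.1, -192.2, 144.5]
tcp_rot: [-3.138, -0.001, 1.369]
ft_force: [0.3, -0.3, 0.4]
opening: 0.989
grip_force: 0.0
```

{"op": "drive_tool", "data": {
  "rows": [
    [[0,0,-0.18,0,0,0,1],[0,0,0,0,0,0,1]]
  ]
}}

```text
t: 26.78
eef_pos: [516.9, -193.0, 193.2]
tcp_rot: [3.136, 0.002, 1.369]
ft_force: [0.8, 1.0, -0.9]
opening: 0.998
grip_force: 0.0
```

```bash
python3 plan.py 551 111.5 188 1.44 8|cut -d' ' -f1-6; python3 - <<'E'
from seg import *
p=env.read_camera("wrist")
for n in ["jar","cup","bottle"]: print(n,[(w(p,d["at"]),round(d["score"],2)) for d in env.place_of(n,p)][:2])
E
```

```text
0.153 -0.014 0.002 0.0002 0.0001 -0.0028
0.152 -0.012 0.003 0.0002 0.0 -0.0029
0.153 -0.011 0.002 0.0003 0.0001 -0.0028
0.153 -0.01 0.002 0.0002 0.0001 -0.0028
0.153 -0.009 0.003 0.0002 0.0 -0.0028
0.153 -0.007 0.002 0.0002 0.0001 -0.0029
0.153 -0.005 0.003 0.0003 0.0001 -0.0028
0.153 -0.005 0.002 0.0002 0.0 -0.0028
end [550.87 111.46 188.07] [ 516.87
jar [(array([ 499.7806898 , -262.29376933,   42.46541916]), 0.77)]
cup [(array([ 482.80043186, -342.94495365,   42.18737626]), 0.76)]
bottle [(array([ 514.69136957, -193.1727418 ,   46.17017047]), 0.61)]
```

{"op": "drive_tool", "data": {
  "rows": [
    [[0.153,-0.014,0.002,0,0,-0.0028,1],[0.152,-0.012,0.002,0,0,-0.0028,1],[0.153,-0.011,0,0,0,-0.0028,1],[0.153,-0.01,0,0,0,-0.0028,1],[0.153,-0.009,0,0,0,-0.0028,1]]
  ]
}}

```text
t: 27.6
eef_pos: [536.7, -0.9, 187.8]
tcp_rot: [-3.139, -0.0, 1.413]
ft_force: [-0.4, -0.2, -0.0]
opening: 0.996
grip_force: 0.0
```

{"op": "drive_tool", "data": {
  "rows": [
    [[0.153,-0.007,0,0,0,-0.0029,1],[0.153,-0.005,0,0,0,-0.0028,1],[0.153,-0.005,0,0,0,-0.0028,1],[0,0,0,0,0,0,1],[0,0,0,0,0,0,1]]
  ]
}}

```text
t: 28.22
eef_pos: [549.6, 111.6, 188.2]
tcp_rot: [-3.14, 0.0, 1.44]
ft_force: [-0.4, -0.1, 1.0]
opening: 0.997
grip_force: 0.0
```

```bash
python3 - <<'E'
from seg import *
s=env.state();print(s["eef_pos"],s["tcp_rot"])
p=env.read_camera("wrist");I=p["color"];V=I.copy()
for n,x,y,a in [("planter",551,111.5,-.12)]:
    P=pts(n,x,y,30,a)
    for Q in (P[:4],P[4:]): cv2.polylines(V,[np.int32(np.round(np.array([proj(p,q) for q in Q])*16))],True,(0,255,0),1,cv2.LINE_AA,4)
cv2.imwrite("pics/wr5.png",cv2.resize(np.hstack([I[150:290,210:350],V[150:290,210:350]]),None,fx=2.8,fy=2.8,interpolation=cv2.INTER_CUBIC))
E
```

```text
[549.55221558 111.55861997 188.17741435] [-3.13994352e+00  4.12388387e-04  1.43970399e+00]
```

View pics/wr5.png

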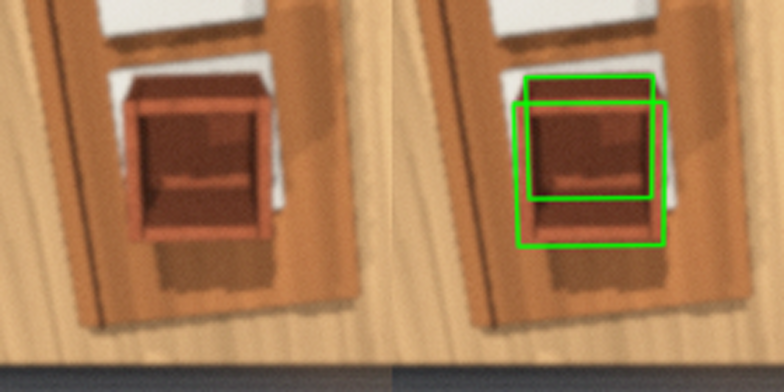

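The planter fits at about (551.5, 112.3), turned about −0.10 rad. Gripping it.

{"op": "drive_tool", "data": {
  "rows": [
    [[0.003,0.006,0.2,0,0,-0.007,1],[0,0,0.2,0,0,0,1],[0,0,0.125,0,0,0,1],[0,0,0,0,0,0,0.65],[0,0,0,0,0,0,0.6]]
  ]
}}

```text
t: 28.9
eef_pos: [552.1, 112.0, 58.9]
tcp_rot: [3.14, -0.0, 1.461]
ft_force: [-0.2, 0.5, -0.7]
opening: 0.846
grip_force: 0.0
```

{"op": "drive_tool", "data": {
  "rows": [
    [[0,0,0,0,0,0,0.3],[0,0,0,0,0,0,0.3],[0,0,0,0,0,0,0.3],[0,0,0,0,0,0,0.3]]
  ]
}}

```text
t: 29.4
eef_pos: [551.6, 112.6, 58.3]
tcp_rot: [3.141, -0.0, 1.462]
ft_force: [-1.1, 0.5, 5.3]
opening: 0.504
grip_force: 30.0
```

{"op": "drive_tool", "data": {
  "rows": [
    [[0,0,-0.1,0,0,0,0.3],[0,0,-0.2,0,0,0,0.3],[0,0,-0.08,0,0,0,0.3],[0,0,0,0,0,0,0.3]]
  ]
}}

```text
t: 29.9
eef_pos: [551.9, 112.6, 154.0]
tcp_rot: [3.139, -0.001, 1.462]
ft_force: [-0.1, -0.7, -1.7]
opening: 0.501
grip_force: 30.0
```

```bash
python3 plan.py 531 -118.8 120 1.369 5|cut -d' ' -f1-6
```

```text
-0.186 0.003 0.027 0.0002 -0.0 0.0059
-0.186 0.007 0.027 0.0001 -0.0001 0.0059
-0.185 0.011 0.027 0.0002 -0.0 0.0059
-0.185 0.014 0.027 0.0001 -0.0001 0.0059
-0.186 0.017 0.028 0.0002 -0.0 0.0059
end [ 530.98 -118.91  119.91]
```

{"op": "drive_tool", "data": {
  "rows": [
    [[-0.186,0.003,0,0,0,0.0059,0.3],[-0.186,0.007,0.01,0,0,0.0059,0.3],[-0.185,0.011,0.02,0,0,0.0059,0.3],[-0.185,0.014,0.027,0,0,0.0059,0.3],[-0.186,0.017,0.028,0,0,0.0059,0.3]]
  ]
}}

```text
t: 30.52
eef_pos: [529.7, -120.3, 129.9]
tcp_rot: [-3.14, -0.0, 1.368]
ft_force: [-0.2, 0.2, -1.5]
opening: 0.502
grip_force: 30.0
```

{"op": "drive_tool", "data": {
  "rows": [
    [[0,0,0,0,0,0,0.3],[0,0,0,0,0,0,0.3],[0,0,0,0,0,0,0.3]]
  ]
}}

```text
t: 30.9
eef_pos: [530.4, -117.9, 131.3]
tcp_rot: [-3.141, -0.0, 1.37]
ft_force: [-0.8, 0.3, -1.5]
opening: 0.503
grip_force: 30.0
```

```bash
python3 plan.py 530.8 -118.8 76 1.369 2|cut -d' ' -f1-14
```

```text
-0.002 0.001 0.111 -0.0001 -0.0 0.0002
-0.001 0.001 0.11 -0.0001 -0.0001 0.0002
end [ 530.76 -118.75   76.03] [ 530.44 -117.93  131.28] [-3.14 -0.
```

{"op": "drive_tool", "data": {
  "rows": [
    [[-0.002,0.001,0.1,0,0,0,0.3],[0,0,0.09,0,0,0,0.3],[0,0,0.025,0,0,0,0.3],[0,0,0.01,0,0,0,0.3],[0,0,0,0,0,0,0.3]]
  ]
}}

```text
t: 31.52
eef_pos: [531.0, -119.4, 75.9]
tcp_rot: [3.141, 0.0, 1.369]
ft_force: [0.6, 0.1, -1.0]
opening: 0.496
grip_force: 30.0
```

{"op": "drive_tool", "data": {
  "rows": [
    [[0,0,0.003,0,0,0,0.3],[0,0,0.003,0,0,0,0.3],[0,0,0,0,0,0,0.3]]
  ]
}}

```text
t: 31.9
eef_pos: [530.7, -119.6, 74.0]
tcp_rot: [3.141, -0.0, 1.369]
ft_force: [1.3, 0.6, -0.7]
opening: 0.502
grip_force: 30.0
```

{"op": "drive_tool", "data": {
  "rows": [
    [[0.002,0,0.003,0,0,0,0.3],[0,0,0.002,0,0,0,0.3],[0,0,0,0,0,0,0.3]]
  ]
}}

```text
t: 32.28
eef_pos: [530.7, -119.0, 72.5]
tcp_rot: [-3.142, -0.0, 1.369]
ft_force: [-0.4, 0.5, -1.3]
opening: 0.504
grip_force: 30.0
```

{"op": "drive_tool", "data": {
  "rows": [
    [[0,0,0.002,0,0,0,0.3],[0,0,0,0,0,0,0.3]]
  ]
}}

```text
t: 32.52
eef_pos: [530.8, -119.1, 72.3]
tcp_rot: [3.141, -0.0, 1.369]
ft_force: [-1.4, 0.8, 3.2]
opening: 0.505
grip_force: 30.0
```

{"op": "drive_tool", "data": {
  "rows": [
    [[0,0,0.001,0,0,0,0.3],[0,0,0,0,0,0,0.3]]
  ]
}}

```text
t: 32.78
eef_pos: [530.8, -119.0, 72.3]
tcp_rot: [3.141, -0.0, 1.369]
ft_force: [-3.1, -0.2, 6.4]
opening: 0.502
grip_force: 30.0
```

{"op": "drive_tool", "data": {
  "rows": [
    [[0,0,0,0,0,0,1],[0,0,0,0,0,0,1],[0,0,0,0,0,0,1],[0,0,-0.1,0,0,0,1],[0,0,-0.2,0,0,0,1]]
  ]
}}

```text
t: 33.4
eef_pos: [530.0, -118.9, 146.2]
tcp_rot: [-3.138, -0.001, 1.369]
ft_force: [0.9, 0.1, 0.1]
opening: 0.964
grip_force: 0.0
```

{"op": "drive_tool", "data": {
  "rows": [
    [[0.1,0,-0.18,0,0,0,1],[0.18,0,0,0,0,0,1],[0.18,0,0,0,0,0,1],[0.18,0,0,0,0,0,1],[0,0,0,0,0,0,1]]
  ]
}}

```text
t: 34.02
eef_pos: [563.0, 40.1, 191.7]
tcp_rot: [-3.142, -0.0, 1.372]
ft_force: [0.1, -0.7, 0.5]
opening: 1.002
grip_force: 0.0
```

```bash
python3 - <<'E'
from seg import *
V=[]
for c,r in [("top",(290,175,490,275)),("side",(255,80,395,220))]:
    p=env.read_camera(c);I=p["color"].copy()
    for n in ["jar","cup","bottle","planter"]: print(c,n,[(w(p,d["at"]).round(1),round(d["score"],2)) for d in env.place_of(n,p)][:1])
    x0,y0,x1,y1=r;V.append(cv2.resize(I[y0:y1,x0:x1],(400,400*(y1-y0)//(x1-x0)),interpolation=cv2.INTER_CUBIC))
h=max(v.shape[0] for v in V);V=[np.pad(v,((0,h-v.shape[0]),(0,0),(0,0))) for v in V]
cv2.imwrite("pics/fin.png",np.hstack(V))
E
```

```text
top jar [(array([ 501.2, -267.6,   42.7]), 0.81)]
top cup [(array([ 486.7, -339.6,   44.7]), 0.59)]
top bottle [(array([ 514.6, -191.1,   49.8]), 0.9)]
top planter [(array([ 532. , -119.8,   44.2]), 0.94)]
side jar [(array([ 497.1, -263.3,   41.1]), 0.79)]
side cup [(array([ 486. , -338.1,   43.6]), 0.62)]
side bottle [(array([ 520.3, -193.1,   48.2]), 0.69)]
side planter [(array([ 530.2, -119.7,   41.8]), 0.57)]
```

View pics/fin.png

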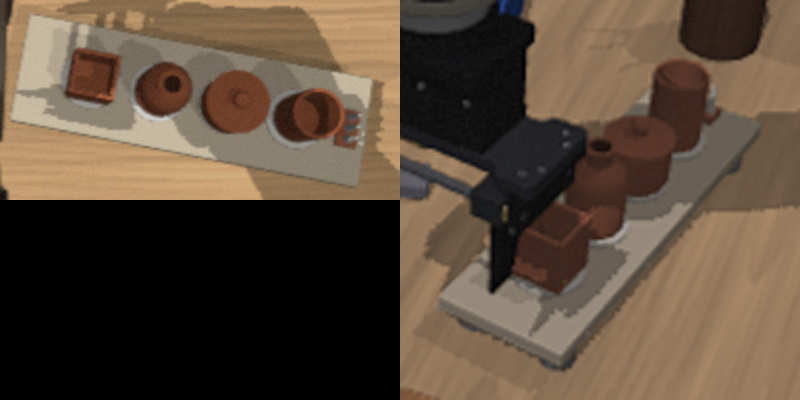

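All four pieces stand upright on their discs. In the top view (left half), left to right, they are planter (93,77), bottle (163,88), jar (237,100) and cup (315,115). The gripper is clear of everything.

```bash
python3 -c "
from cell import env
print(env.job_done())"
```

```text
the job is handed in; nothing more can be done
None
```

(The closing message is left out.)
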